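# Mix a sample tube on the vortex mixer and hold it tipped for inspection

### The arm

A 6-joint arm with a two-finger parallel gripper is mounted at the origin on a cart in front of the work surface, level with it; the furniture and walls round the work are solid. World frame = base frame: x ahead of the robot, y to its left, z up, the work surface at z = 0. Lengths are in m, angles in rad, forces in N, time in s.
With the tool pointing down it reaches from about 0.35 to 0.775 m from the base axis. Payload 5.5 kg.
Tool frame: the origin (TCP) lies midway between the tips of the shut fingers; the grasp point (between the pads) lies 19 mm behind it; z points along the fingers, y is the line along which they close (so a half turn about z gives the same grasp; the last joint's range is limited). The gripper opens to 85 mm and grips with 20 to 120 N. Pads are 22 mm wide; open, the fingers measure 114 mm over their backs; the gripper's body (76 mm by 85 mm) begins 54 mm behind the grasp point. The pads swing forward as they close: fully open they stand 13 mm farther back than shut.
Start: joints at [1.006, 0.313, 0.046, 1.304, 0, 1.431], TCP at [0.237, 0.524, 0.231] pointing down, gripper open.
Joint ranges: [-2.76, 2.76], [-0.86, 1.69], [-1.03, 1.26], [-2.2, 2.34], [-1.47, 1.5], [-3.14, 3.14]. Speed limits (rad/s): [2.57, 2.57, 3.14, 3.14, 3.14, 3.14].

### API

Orientations are given as a unit quaternion [w, x, y, z].
In Python, from workcell import env gives the robot as it stands. The module is installed in compiled form; this text tells all that it offers.
- The arm moves only by the tool carry_out, never from a script. Its argument "series" is a list of rows, each an object with "delta_rot": the turn, a rotation vector about the world's x, y, z normalised to -1 to 1, where 1 is 0.1 rad, a list of three; "travel": the shift along the world's x, y, z normalised to -1 to 1, where 1 is 0.025 m, a list of three; "fingers": the closure, from -1 (fully open) to 1 (shut). In form: [{"delta_rot": [ax, ay, az], "travel": [tx, ty, tz], "fingers": fingers}, ...]. A call has 1 to 5 rows; each row shifts and turns the commanded pose from where the row before left it; what a row does not reach is not made up. A row lasts 1/8 s, in which the tool goes at most 62.5 mm and 10.7 degrees, less where a joint would pass 70% of its speed; a pose out of reach is approached as far as the arm can. A call with a number of a shift or a turn outside -1 to 1 is refused whole. A call with a gripper value outside its range is refused whole. The fingers move at their own pace and stop on an object; "squeeze" is the grip in N (left out, the last holds). Time passes only in rows, so rows that do not move let the fingers close. It gives the time, the measured TCP pose, the force, the opening and the grip force at its end, in the units of the state.
- env.get_state(): the state, without advancing time (a new reading comes with each control period).
- env.read_camera(name): name is "scene" or "top"; returns a dict with "color" (480x640x3 uint8, red, green, blue), "fx", "fy", "cx", "cy" (pixels), "D" ([k1, k2, p1, p2, k3] as OpenCV has them; the pictures are not rectified), "world_from_camera" (4x4, takes a point from camera to world coordinates). Camera axes: x right, y up, looking along -z (the intrinsics and any distortion apply to the point x, -y, -z); pixel columns grow to the right and rows downward; lengths in m; the calibration is good to about 2 mm. A picture is of the moment at which its call begins. There is no depth.
- env.hand_in(): hands the job in; it is judged then, once.
The state is a dict: "clock": time; "joint_pos": joint angles; "qvel": joint speeds; "tau": joint torques, N m; "tcp_pos": TCP position; "orientation": TCP orientation; "wrist_force": force on the tool from outside, world axes, zero at the start; "ft_torque": the same for the moment, N m; "finger_gap": finger opening in m; "grip_force": force on a finger pad.
Only numpy, scipy, OpenCV 4.12 (cv2) and the standard library are available. Lean on these libraries where they do the work, as an engineer would, in place of code of your own. Each camera call takes 0.05 s, during which the arm holds its last target. There are 200 camera calls.

### The job

Take the long screw-capped tube out of the rack and stand it upright in the cup on top of the vortex mixer, pressing it down until the sprung cup is fully depressed and keeping it there for about two seconds so that the sample is mixed. Then lift it off, tip it to about 60 degrees from upright with the cap as the higher end, and finish still holding it like that, motionless and clear in the air, its lower end at least 15 cm above the table, so that its base can be inspected for sediment. Leave the two short tubes standing in the rack and the ball driver, screw pot and glass cell where they are.

Things in the scene. Friction and masses are not known exactly. Their poses are not given: they have to be found in the camera images.
- sample_tube: the tube to handle: 120 mm long, the longest of three, standing in the rack, its top at z = 128 mm. Off-white barrel 16.6 mm in diameter with a conical foot (lowest 20 mm, 6 mm across at the tip); ribbed grey screw cap 22 mm in diameter fills the top 22 mm. About 30 g, sealed. Origin at its tip (lower end), z along the tube towards the cap.
- tube_tip (a point): lower tip of the sample tube (same as its origin)
- tube_cap (a point): centre of the sample tube's cap, 109 mm above the tip: a good place to grip, fingers from above
- tube_rack: aluminium rack fixed to the table. Top plate 48 (x) by 172 mm (y), upper face at z = 70 mm, with four 18.5 mm through holes in a row along y, at y = -63, -21, 21, 63 mm; a second drilled plate below, base 56 x 232 x 8 mm. Tubes stand on the base, z = 8 mm: they rise 62 mm to come clear. Origin: underside's centre, z up. Close the fingers along x, where no tube stands.
- short_tube_a: short tube, 90 mm long, 16.6 mm in diameter, flat grey stopper 19 mm across; stands in the rack, top at z = 98 mm; stays there. Origin at its foot, z up the tube.
- short_tube_b: the other short tube, alike
- vortex_mixer: small white vortex mixer fixed to the table, body 122 x 108 mm, 62 mm high, knob and switch on its -x face; carries the sprung rubber cup on top. Origin at the underside's centre, z up.
- mixer_cup (a joint): travel of the mixer's sprung cup in m: 0 up, 0.005 fully down (hard stop); moves straight down, takes about 3 N to start and 8 N to reach the stop, and springs back when let go
- cup_seat (a point): centre of the cup's inner floor, on the mixer's axis, 75 mm above the table when the cup is up; moves with the cup. The round cup opens upward, rim 13 mm above the floor, inside about 22 mm wide at the floor and 30 mm at the rim; the tube's tip stands on this floor.
- ball_driver: yellow-handled hex driver, 17 x 164 x 15 mm, lying on the table; bystander, origin at the centre of its underside
- screw_jar: white screw-cap pot, 38 mm across, 48 mm high; bystander, origin under its centre
- glass_cell: glass cell in a steel holder, 32 x 35 x 48 mm; bystander, origin under its centre
Not all that is in view belongs to the job. Of the things that look like the vortex_mixer, take the one that is farthest to the robot's right at the start.

How it is judged:
By the outcome, as a careful person would: the job done as asked, in the order asked, and still so for the second after the job is handed in, while the arm keeps its last pose, push and grip.
It also fails if it takes over 51 s, if anything falls off the work surface, if the arm or the gripper's body presses on something with over 40 N, if the wrist force passes 120 N, or if a joint passes its speed limit or range.

## Working session

There is one attempt and no reset: what is moved stays moved. The work goes in short steps, Python scripts to look and compute and a tool call to move; the robot and the scene stay as the last step left them, time stands still between calls to the robot, and variables do not carry over. Pictures are saved under pics/ and viewed, at most 10 in all, crops included, and the job is handed in when it is done.

Besides the shell and the picture viewer there is one more tool, called as name(argument=value, ...) on one line, values as JSON. carry_out: Moves the arm, as the interface text tells. Its arguments: {"type":"object","properties":{"series":{"type":"array","items":{"type":"object","properties":{"delta_rot":{"type":"array","items":{"type":"number"}},"travel":{"type":"array","items":{"type":"number"}},"fingers":{"type":"number"}}}},"squeeze":{"type":"number"}},"required":["series"]}

```bash
mkdir -p pics
cat > h.py <<'E'
import numpy as np, cv2
from workcell import env
def grab(n,tag):
    c=env.read_camera(n); cv2.imwrite(f'pics/{tag}.png',c['color'][:,:,::-1]); np.save(f'{tag}.npy',c,allow_pickle=True); return c
def load(tag): return np.load(f'{tag}.npy',allow_pickle=True).item()
def plane(c,uv,z):
    K=np.array([[c['fx'],0,c['cx']],[0,c['fy'],c['cy']],[0,0,1.]])
    p=cv2.undistortPoints(np.array(uv,float).reshape(-1,1,2),K,np.array(c['D'],float)).reshape(-1,2)
    T=c['world_from_camera']; d=np.c_[p[:,0],-p[:,1],-np.ones(len(p))]@T[:3,:3].T; o=T[:3,3]
    z=np.broadcast_to(z,len(p)); return o+d*((z-o[2])/d[:,2])[:,None]
def proj(c,P):
    K=np.array([[c['fx'],0,c['cx']],[0,c['fy'],c['cy']],[0,0,1.]]); T=np.linalg.inv(c['world_from_camera'])
    q=np.atleast_2d(P)@T[:3,:3].T+T[:3,3]; q=q*[1,-1,-1]
    return cv2.projectPoints(q.reshape(-1,1,3),np.zeros(3),np.zeros(3),K,np.array(c['D'],float))[0].reshape(-1,2)
E
python3 - <<'E'
from h import *
for n in('scene','top'):
    c=grab(n,n+'0'); print(c['world_from_camera'].round(3),c['fx'])
print(env.get_state())
E
```

```text
[[ 0.432  0.633 -0.642 -0.034]
 [-0.902  0.292 -0.319 -0.303]
 [-0.014  0.717  0.697  0.725]
 [ 0.     0.     0.     1.   ]] 498.8179873196393
[[-0.007  0.984 -0.179  0.319]
 [-1.    -0.01  -0.015 -0.019]
 [-0.016  0.179  0.984  1.248]
 [ 0.     0.     0.     1.   ]] 525.1887633621817
{'clock': 0.1, 'joint_pos': array([1.00643586e+00, 3.13947400e-01, 4.51103257e-02, 1.30363067e+00,
       3.64596181e-05, 1.43122879e+00]), 'qvel': array([-0.00143985, -0.00134677,  0.00174115, -0.0001522 , -0.00053751,
        0.00060561]), 'tau': array([ 2.30208687e-03, -4.81726956e+01,  2.99242902e+01,  1.27565154e-02,
       -1.51961858e-04,  1.73434609e-05]), 'tcp_pos': array([0.23671014, 0.52351363, 0.23049274]), 'orientation': array([-3.05216379e-04,  2.10803055e-01,  9.77528196e-01, -7.78193476e-04]), 'wrist_force': array([ 0.34553987,  0.05102326, -0.33117708]), 'ft_torque': array([0.03630976, 0.0206472 , 0.02802283]), 'grip_force': 0.0, 'finger_gap': 0.08543456575594244}
```

View pics/scene0.png

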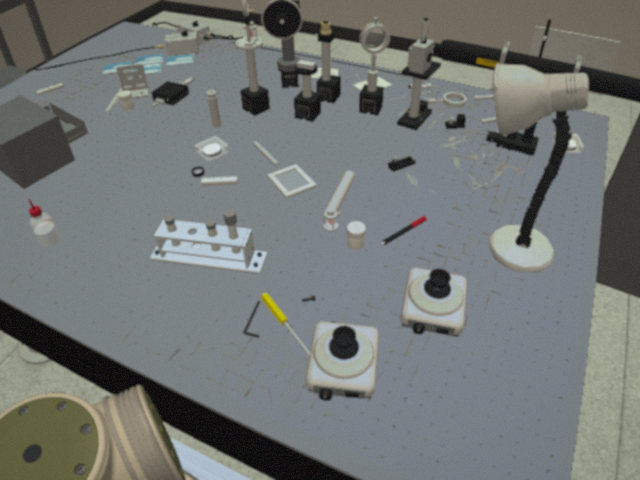

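View pics/top0.png

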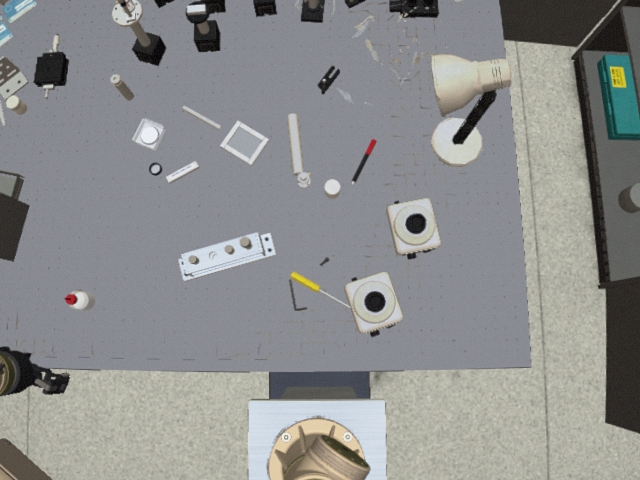

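The top view shows two mixers. One has its cup at top (415,223) / scene (438,283), the other at top (375,302) / scene (344,342). In the top view, image right is −y, the robot's right, so the first one fits. The rack's tubes are at top (193,259), (229,249) and (245,242). The last also rises tallest in the scene view at (231,218). I'll confirm in one enlarged crop.

Run:
```python
from h import *
t=load('top0');s=load('scene0')
a=cv2.resize(t['color'][225:285,170:280],None,fx=3.6,fy=3.6,interpolation=2)
b=cv2.resize(s['color'][200:280,145:275],None,fx=3.05,fy=3.05,interpolation=2)
m=cv2.resize(t['color'][190:340,340:450],None,fx=3.2,fy=3.2,interpolation=2)
m2=cv2.resize(s['color'][255:405,300:480],(396,300),interpolation=2)
W=np.zeros((560,800,3),np.uint8)
for im,y,x in((a,0,0),(b,220,0),(m,0,400)): 
    h,w=im.shape[:2];h=min(h,560-y);w=min(w,800-x);W[y:y+h,x:x+w]=im[:h,:w]
cv2.imwrite('pics/crop1.png',W[:,:,::-1])
# dark cups
for n,c,boxes in(('top',t,[(395,205,435,240),(355,283,395,320)]),('scene',s,[(420,262,460,300),(325,320,365,362)])):
    g=cv2.cvtColor(c['color'],cv2.COLOR_RGB2GRAY)
    for x0,y0,x1,y1 in boxes:
        k=(g[y0:y1,x0:x1]<70).astype(np.uint8)
        N,l,st,ce=cv2.connectedComponentsWithStats(k); i=1+np.argmax(st[1:,4])
        u=ce[i]+[x0,y0]; print(n,u.round(1),st[i],plane(c,u,.085).round(4))
# tube tops in top view
print(plane(t,[(193,259),(229,249)],.098).round(4),plane(t,[(245,242)],.128).round(4),plane(t,[(212,255)],.07).round(4))
print(plane(s,[(231,213)],.128).round(4),plane(s,[(170,221),(210,227)],.098).round(4))
```

```text
top [415.4 223.3] [ 11   9  19  20 295] [[ 0.5479 -0.2273  0.085 ]]
top [374.5 301.3] [ 10   9  20  20 312] [[ 0.3737 -0.1301  0.085 ]]
scene [437.9 283.7] [  5   7  25  29 552] [[ 0.5375 -0.2373  0.085 ]]
scene [343.5 342.9] [  5   7  28  32 690] [[ 0.3629 -0.1406  0.085 ]]
[[0.4692 0.2723 0.098 ]
 [0.4912 0.1916 0.098 ]] [[0.5017 0.1514 0.128 ]] [[0.4818 0.2356 0.07  ]]
[[0.5048 0.1464 0.128 ]] [[0.4638 0.2631 0.098 ]
 [0.4821 0.1833 0.098 ]]
```

View pics/crop1.png

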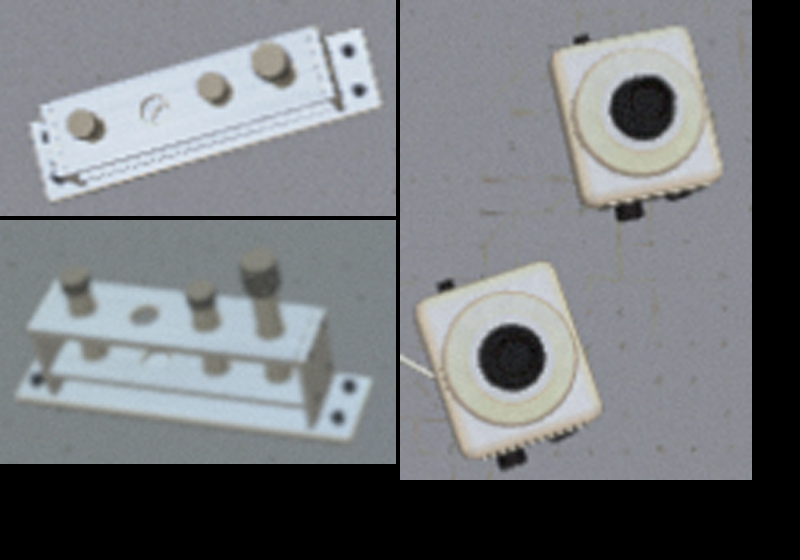

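Top left of the crop: cap at top px (245,241), short tubes at (192,259) and (228,249). Right: the upper mixer, cup at (415,223), is farthest to −y. That is the target. The two cameras disagree by about 9 mm, so I'll move over the rack and use the gripper as a reference.

carry_out(series=[{"delta_rot":[0,0,-0.59],"travel":[0.6,-1,0.1],"fingers":-1},{"delta_rot":[0,0,-0.59],"travel":[0.6,-1,0.1],"fingers":-1},{"delta_rot":[0,0,-0.59],"travel":[0.6,-1,0.1],"fingers":-1},{"delta_rot":[0,0,-0.59],"travel":[0.6,-1,0.1],"fingers":-1},{"delta_rot":[0,0,-0.59],"travel":[0.6,-1,0.1],"fingers":-1}])

```text
clock: 0.72
tcp_pos: [0.3122, 0.3979, 0.2435]
orientation: [-0.0, 0.353, 0.936, -0.0]
wrist_force: [0.3, 0.1, -0.5]
finger_gap: 0.0856
grip_force: 0.0
```

carry_out(series=[{"delta_rot":[0,0,-0.59],"travel":[0.6,-1,0.1],"fingers":-1},{"delta_rot":[0,0,-0.59],"travel":[0.6,-1,0.1],"fingers":-1},{"delta_rot":[0,0,-0.59],"travel":[0.6,-1,0.1],"fingers":-1},{"delta_rot":[0,0,-0.59],"travel":[0.6,-1,0.1],"fingers":-1},{"delta_rot":[0,0,-0.59],"travel":[0.6,-1,0.1],"fingers":-1}])

```text
clock: 1.35
tcp_pos: [0.3871, 0.273, 0.256]
orientation: [-0.0, 0.487, 0.874, -0.0]
wrist_force: [-0.5, 0.4, -0.6]
finger_gap: 0.0854
grip_force: 0.0
```

Run:
```python
from h import *
s=env.get_state();print(s['clock'],s['tcp_pos'],s['orientation'],s['joint_pos'])
t=grab('top','top1');c=grab('scene','scene1')
print(proj(t,[s['tcp_pos']]),proj(c,[s['tcp_pos']]))
a=t['color'].copy();b=c['color'].copy()
P=s['tcp_pos']
o=np.zeros((480,800,3),np.uint8)
for i,(cc) in enumerate((t,c)):
    u,v=proj(cc,[P])[0].astype(int); x0=max(0,min(540,u-50));y0=max(0,min(360,v-60))
    im=cv2.resize(cc['color'][y0:y0+120,x0:x0+100],(400,480),interpolation=2); o[:,400*i:400*i+400]=im
    q=((proj(cc,[P])[0]-[x0,y0])*4).astype(int); cv2.drawMarker(o,(int(q[0])+400*i,int(q[1])),(255,0,0),0,14,1); print(x0,y0)
cv2.imwrite('pics/g1.png',o[:,:,::-1])
```

```text
1.35 [0.38714856 0.27295728 0.256001  ] [-2.29382515e-04  4.86743004e-01  8.73545137e-01 -2.96334529e-04] [ 4.44387153e-01  1.10597506e-01 -1.50105053e-01  1.31084263e+00
  3.04764366e-05  1.46110199e+00]
[[171.16434875 290.98094548]] [[114.00034895 175.54556703]]
121 230
64 115
```

View pics/g1.png

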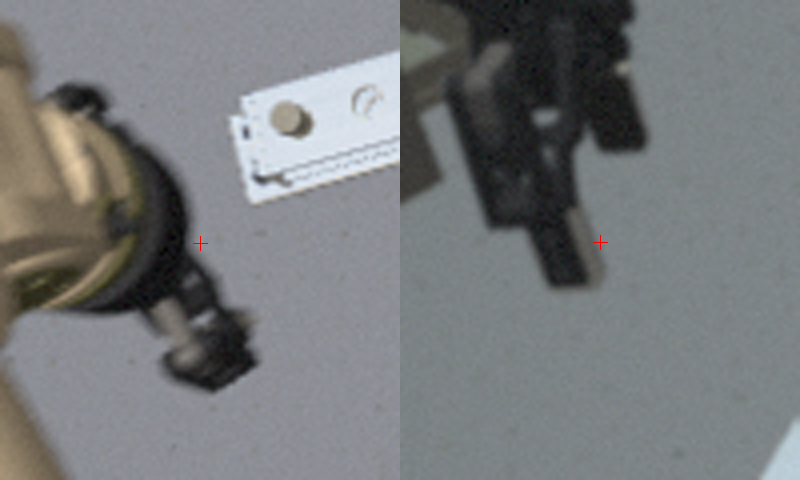

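The scene crop shows the fingers' midpoint at about (594,212) in crop px. The projection, shifted for open fingers, gives about (600,220), so the scene view agrees to roughly 4 mm. The arm hides the fingers in the top view. I'll move to a hover over the cap and compare directly.

carry_out(series=[{"delta_rot":[0,0,-0.58],"travel":[0.93,-1,0],"fingers":-1},{"delta_rot":[0,0,-0.58],"travel":[0.93,-1,0],"fingers":-1},{"delta_rot":[0,0,-0.58],"travel":[0.93,-1,-0.4],"fingers":-1},{"delta_rot":[0,0,-0.58],"travel":[0.93,-1,-1],"fingers":-1},{"delta_rot":[0,0,-0.58],"travel":[0.93,-1,-1],"fingers":-1}])

```text
clock: 2.08
tcp_pos: [0.5037, 0.1489, 0.1955]
orientation: [-0.0, 0.607, 0.794, 0.0]
wrist_force: [0.2, 0.3, 0.2]
finger_gap: 0.0853
grip_force: 0.0
```

Run:
```python
from h import *
s=env.get_state();print(s['clock'],s['tcp_pos'],s['orientation'])
t=grab('top','top2');c=grab('scene','scene2')
t0=load('top0');s0=load('scene0')
P=s['tcp_pos']
print('base px',[proj(t,[[0,0,z]])[0].round(1) for z in(-.02,0,.05)])
print('rack base corners? ',plane(t0,[(245,241.5),(192.2,259.2),(228,249)],[.128,.098,.098]).round(4),plane(s0,[(229.6,212.8)],.128).round(4))
o=np.zeros((480,800,3),np.uint8)
for i,(cc) in enumerate((t,c)):
    u,v=proj(cc,[P])[0]; x0=int(u)-50;y0=int(v)-60
    o[:,400*i:400*i+400]=cv2.resize(cc['color'][y0:y0+120,x0:x0+100],(400,480),interpolation=2)
    q=((np.array([u,v])-[x0,y0])*4).astype(int); cv2.drawMarker(o,(int(q[0])+400*i,int(q[1])),(255,0,0),0,14,1); print(x0,y0)
cv2.imwrite('pics/g2.png',o[:,:,::-1])
```

```text
2.075 [0.50369384 0.14892238 0.19549551] [-9.86092461e-05  6.07289099e-01  7.94480890e-01  2.34619513e-04]
base px [array([317.3, 464.1]), array([317.2, 466.3]), array([316.9, 472.1])]
rack base corners?  [[0.5028 0.1514 0.128 ]
 [0.4688 0.2741 0.098 ]
 [0.4912 0.1938 0.098 ]] [[0.5042 0.1491 0.128 ]]
191 175
174 123
```

View pics/g2.png

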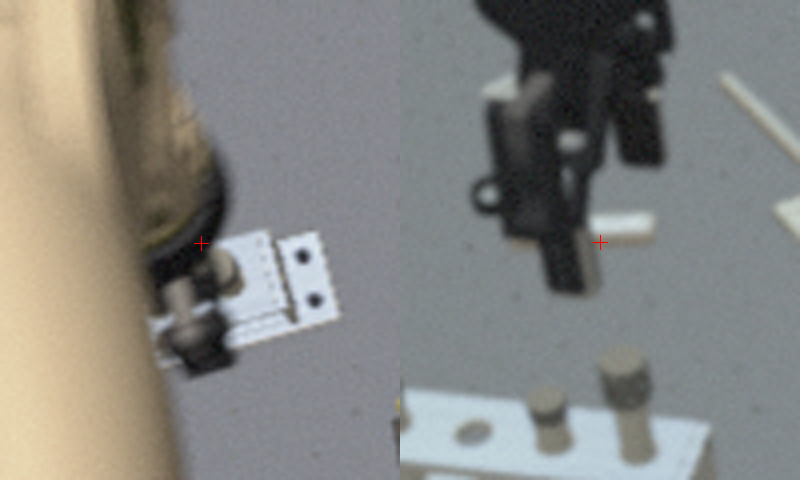

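The scene crop shows the cap at crop (625,365), below the finger midpoint (604,216). Both cameras now agree on the cap: (.503,.151) from top and (.504,.149) from scene, against a TCP of (.504,.149). Next: descend and grip.

carry_out(series=[{"delta_rot":[0,0,0],"travel":[0,0.05,-1],"fingers":-1},{"delta_rot":[0,0,0],"travel":[0,0,-1],"fingers":-1},{"delta_rot":[0,0,0],"travel":[0,0,-1],"fingers":-1},{"delta_rot":[0,0,0],"travel":[0,0,-0.9],"fingers":-1},{"delta_rot":[0,0,0],"travel":[0,0,0],"fingers":0}], squeeze=70)

```text
clock: 2.8
tcp_pos: [0.5012, 0.151, 0.0975]
orientation: [-0.002, 0.606, 0.795, -0.001]
wrist_force: [0.0, 0.2, -0.5]
finger_gap: 0.0702
grip_force: 0.0
```

carry_out(series=[{"delta_rot":[0,0,0],"travel":[0,0,0],"fingers":1},{"delta_rot":[0,0,0],"travel":[0,0,0],"fingers":1},{"delta_rot":[0,0,0],"travel":[0,0,0],"fingers":1},{"delta_rot":[0,0,0],"travel":[0,0,0],"fingers":1},{"delta_rot":[0,0,0],"travel":[0,0,0],"fingers":1}])

```text
clock: 3.42
tcp_pos: [0.5041, 0.1503, 0.1]
orientation: [0.001, 0.607, 0.795, 0.001]
wrist_force: [-0.3, -0.3, 5.7]
finger_gap: 0.0191
grip_force: 68.2
```

carry_out(series=[{"delta_rot":[0,0,0],"travel":[0,0,0.6],"fingers":1},{"delta_rot":[0,0,0],"travel":[0,0,0.8],"fingers":1},{"delta_rot":[0,0,0],"travel":[0,0,0.8],"fingers":1},{"delta_rot":[0,0,0],"travel":[0,0,0.8],"fingers":1},{"delta_rot":[0,0,0],"travel":[0,0,0.8],"fingers":1}])

```text
clock: 4.05
tcp_pos: [0.5031, 0.1501, 0.1952]
orientation: [0.0, 0.607, 0.795, 0.0]
wrist_force: [0.1, 0.7, 0.0]
finger_gap: 0.019
grip_force: 68.7
```

Run:
```python
from h import *
s=env.get_state();print(s['tcp_pos'],s['wrist_force'],s['ft_torque'],s['finger_gap'])
t=grab('top','top3');c=grab('scene','scene3')
P=s['tcp_pos'];tip=P+[0,0,-.09]
o=np.zeros((600,800,3),np.uint8)
u,v=proj(c,[P])[0]; x0=int(u)-60;y0=int(v)-50
o[:,:600]=cv2.resize(c['color'][y0:y0+120,x0:x0+120],(600,600),interpolation=2)
for p in(P,tip):
    q=((proj(c,[p])[0]-[x0,y0])*5).astype(int); cv2.drawMarker(o,(int(q[0]),int(q[1])),(255,0,0),0,14,1)
s0=load('scene0');o[:200,600:]=cv2.resize(s0['color'][258:308,413:463],(200,200),interpolation=2)
t0=load('top0');o[210:410,600:]=cv2.resize(t0['color'][198:248,390:440],(200,200),interpolation=2)
for k,(cc,off,y) in enumerate(((s0,(413,258),0),(t0,(390,198),210))):
  for dz,col in((.088,(255,0,0)),):
    th=np.linspace(0,6.28,24);Q=np.c_[.546+.0165*np.cos(th),-.228+.0165*np.sin(th),0*th+dz]
    for q in (proj(cc,Q)-off)*4: cv2.circle(o,(int(q[0])+600,int(q[1])+y),1,col,-1)
cv2.imwrite('pics/g3.png',o[:,:,::-1])
```

```text
[0.50305928 0.15005115 0.19523368] [0.06220961 0.68506691 0.02937403] [ 0.00727643 -0.01219253  0.00915335] 0.019007471143800986
```

View pics/g3.png

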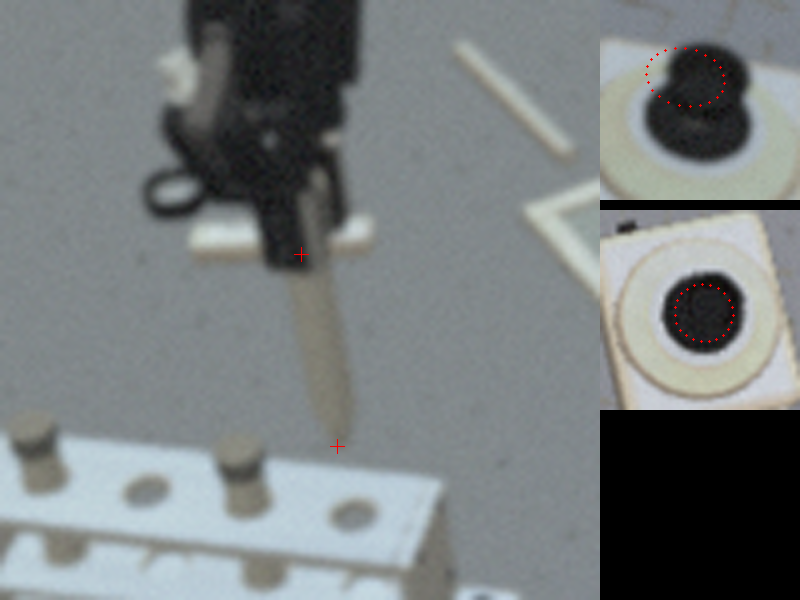

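The tube is held upright with its tip at crop (338,437), clear of the rack, about 3 mm above my prediction. In the scene crop the cup has a wide flange below a narrower rim, with the rim centre at about scene px (440,276). The top-view blob is the flange, so its plane height was wrong. I'll recompute.

Run:
```python
from h import *
t=load('top0');s=load('scene0')
print('scene rim',plane(s,[(440,276)],.088).round(4))
for z in(.062,.066,.07): print(z,plane(t,[(415.4,223.3)],z).round(4),plane(s,[(437.7,288)],z).round(4))
# white body outline, both views
for n,c,(x0,y0,x1,y1) in(('top',t,(383,193,445,262)),('scene',s,(395,260,475,340))):
    im=c['color'][y0:y1,x0:x1].astype(int);k=(im.min(2)>165).astype(np.uint8)
    k=cv2.morphologyEx(k,cv2.MORPH_CLOSE,np.ones((5,5)));cs=max(cv2.findContours(k,0,1)[0],key=cv2.contourArea)
    r=cv2.minAreaRect(cs);u=np.array(r[0])+[x0,y0];print(n,r,u,plane(c,[u],.062).round(4))
    b=cv2.boxPoints(r)+[x0,y0];print(plane(c,b,.062)[:,:2].round(3).tolist())
```

```text
scene rim [[ 0.5528 -0.236   0.088 ]]
0.062 [[ 0.5524 -0.2314  0.062 ]] [[ 0.5483 -0.2374  0.062 ]]
0.066 [[ 0.5516 -0.2306  0.066 ]] [[ 0.5448 -0.2378  0.066 ]]
0.07 [[ 0.5508 -0.2299  0.07  ]] [[ 0.5413 -0.2382  0.07  ]]
top ((30.92633056640625, 32.67583465576172), (50.57393264770508, 42.63990020751953), 77.19573211669922) [413.92633057 225.67583466] [[ 0.5468 -0.2277  0.062 ]]
[[0.594, -0.168], [0.616, -0.266], [0.5, -0.287], [0.479, -0.19]]
scene ((41.62800216674805, 36.29600143432617), (57.69055938720703, 48.65684509277344), 10.30484676361084) [436.62800217 296.29600143] [[ 0.5297 -0.2409  0.062 ]]
[[0.469, -0.203], [0.577, -0.182], [0.595, -0.282], [0.487, -0.294]]
```

carry_out(series=[{"delta_rot":[0,0,-0.4],"travel":[0.12,-0.5,0.5],"fingers":1},{"delta_rot":[0,0,-0.4],"travel":[0.12,-1,0.5],"fingers":1},{"delta_rot":[0,0,-0.4],"travel":[0.12,-1,0.5],"fingers":1},{"delta_rot":[0,0,-0.4],"travel":[0.12,-1,0.3],"fingers":1},{"delta_rot":[0,0,-0.4],"travel":[0.12,-1,0],"fingers":1}])

```text
clock: 4.78
tcp_pos: [0.5184, 0.0361, 0.2394]
orientation: [0.0, 0.685, 0.729, -0.0]
wrist_force: [0.3, 0.1, -0.1]
finger_gap: 0.0191
grip_force: 68.7
```

carry_out(series=[{"delta_rot":[0,0,-0.4],"travel":[0.12,-1,0],"fingers":1},{"delta_rot":[0,0,-0.4],"travel":[0.12,-1,0],"fingers":1},{"delta_rot":[0,0,-0.4],"travel":[0.12,-1,0],"fingers":1},{"delta_rot":[0,0,-0.4],"travel":[0.12,-1,0],"fingers":1},{"delta_rot":[0,0,-0.4],"travel":[0.12,-1,0],"fingers":1}])

```text
clock: 5.4
tcp_pos: [0.5327, -0.0889, 0.2385]
orientation: [-0.0, 0.754, 0.657, -0.0]
wrist_force: [0.7, 0.1, -0.3]
finger_gap: 0.0188
grip_force: 68.7
```

carry_out(series=[{"delta_rot":[0,0,-0.4],"travel":[0.12,-1,0],"fingers":1},{"delta_rot":[0,0,-0.4],"travel":[0.12,-1,0],"fingers":1},{"delta_rot":[0,0,-0.4],"travel":[0.12,-1,0],"fingers":1},{"delta_rot":[0,0,-0.4],"travel":[0.12,-1,0],"fingers":1},{"delta_rot":[0,0,-0.4],"travel":[0.12,-0.8,0],"fingers":1}])

```text
clock: 6.02
tcp_pos: [0.548, -0.209, 0.2386]
orientation: [-0.0, 0.816, 0.578, -0.0]
wrist_force: [0.2, -0.6, -0.5]
finger_gap: 0.0188
grip_force: 68.7
```

carry_out(series=[{"delta_rot":[0,0,0],"travel":[0,0,-0.8],"fingers":1},{"delta_rot":[0,0,0],"travel":[0,0,-0.6],"fingers":1},{"delta_rot":[0,0,0],"travel":[0,0,0],"fingers":1}])

```text
clock: 6.4
tcp_pos: [0.5473, -0.2068, 0.2022]
orientation: [-0.001, 0.815, 0.58, -0.001]
wrist_force: [0.4, -0.3, 0.3]
finger_gap: 0.019
grip_force: 68.7
```

```bash
cat > look.py <<'E'
from h import *
import sys
tag=sys.argv[1]
s=env.get_state();print(s['clock'],s['tcp_pos'],s['orientation'],s['wrist_force'],s['joint_pos'].round(2))
c=grab('scene','scene'+tag);t=grab('top','top'+tag)
P=s['tcp_pos'];R=np.array(cv2.Rodrigues(np.zeros(3))[0])
from scipy.spatial.transform import Rotation as Ro
q=s['orientation'];z=Ro.from_quat([q[1],q[2],q[3],q[0]]).apply([0,0,1])
tip=P+.09*z
o=np.zeros((480,800,3),np.uint8)
for i,cc in enumerate((c,t)):
    u,v=proj(cc,[tip])[0];x0=int(u)-50;y0=int(v)-75
    o[:,400*i:400*i+400]=cv2.resize(cc['color'][y0:y0+120,x0:x0+100],(400,480),interpolation=2)
    print(x0,y0)
    for p in(P,tip):
        k=((proj(cc,[p])[0]-[x0,y0])*4).astype(int);cv2.drawMarker(o,(int(k[0])+400*i,int(k[1])),(255,0,0),0,10,1)
cv2.imwrite(f'pics/v{tag}.png',o[:,:,::-1])
E
python3 look.py 4
```

```text
6.4 [ 0.54727999 -0.20682052  0.20222469] [-1.49119510e-03  8.14881976e-01  5.79624558e-01 -7.16549923e-04] [ 0.37582569 -0.27248804  0.2657963 ] [-0.5   0.34  0.02  1.25  0.    1.41]
374 188
358 146
```

View pics/v4.png

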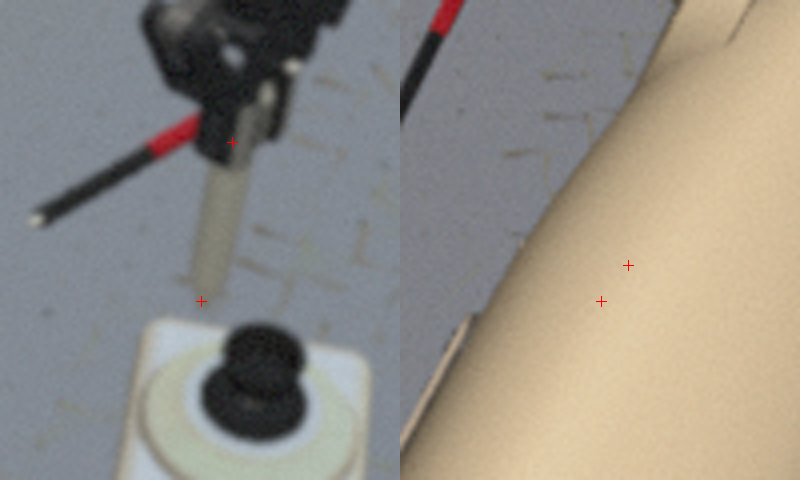

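The scene crop shows the tip at (207,293) and the cup rim centre at (264,342). Corrected for the same bias seen at the tip, the cup is at about (.552,−.233), which matches the top view. I'll shift there and lower to just above the floor.

carry_out(series=[{"delta_rot":[0,0,0],"travel":[0.1,-0.55,0],"fingers":1},{"delta_rot":[0,0,0],"travel":[0.1,-0.5,0],"fingers":1},{"delta_rot":[0,0,0],"travel":[0,0,0],"fingers":1},{"delta_rot":[0,0,0],"travel":[0,0,-0.3],"fingers":1},{"delta_rot":[0,0,0],"travel":[0,0,0],"fingers":1}])

```text
clock: 7.12
tcp_pos: [0.5526, -0.233, 0.1953]
orientation: [-0.001, 0.815, 0.58, -0.0]
wrist_force: [0.4, 0.6, -0.9]
finger_gap: 0.0187
grip_force: 68.7
```

```bash
python3 look.py 5
```

```text
7.125 [ 0.55262047 -0.2330366   0.19525915] [-9.07127070e-04  8.14770386e-01  5.79782961e-01 -3.36169671e-04] [ 0.39874115  0.59175466 -0.94807942] [-0.53  0.37  0.05  1.24  0.    1.37]
389 193
369 144
```

View pics/v5.png

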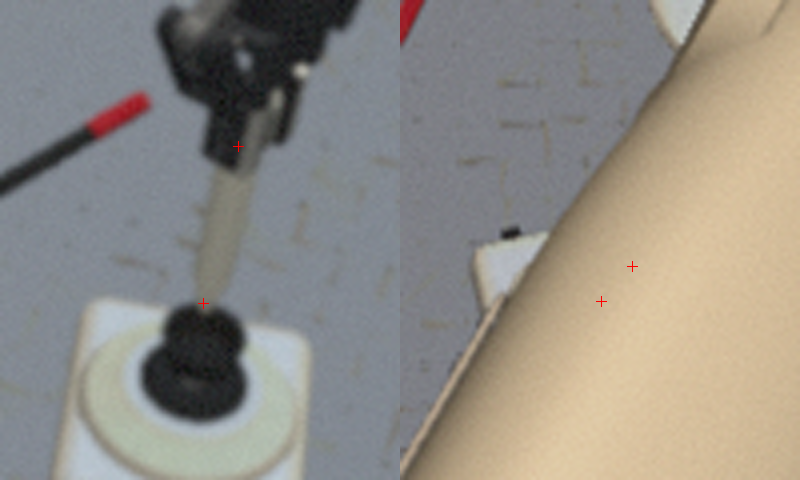

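The tip, at (209,296), is above the cup rim centre, at (204,322). Extrapolated down, it lands within about 4 mm of centre. Lowering.

carry_out(series=[{"delta_rot":[0,0,0],"travel":[0.08,0,-0.3],"fingers":1},{"delta_rot":[0,0,0],"travel":[0,0,-0.3],"fingers":1},{"delta_rot":[0,0,0],"travel":[0,0,-0.2],"fingers":1},{"delta_rot":[0,0,0],"travel":[0,0,-0.2],"fingers":1},{"delta_rot":[0,0,0],"travel":[0,0,0],"fingers":1}])

```text
clock: 7.85
tcp_pos: [0.555, -0.2334, 0.1708]
orientation: [-0.0, 0.815, 0.58, -0.0]
wrist_force: [-1.0, 0.4, -0.8]
finger_gap: 0.0192
grip_force: 68.7
```

carry_out(series=[{"delta_rot":[0,0,0],"travel":[0,0,-0.1],"fingers":1},{"delta_rot":[0,0,0],"travel":[0,0,0],"fingers":1}])

```text
clock: 8.1
tcp_pos: [0.5552, -0.2336, 0.1688]
orientation: [0.0, 0.815, 0.58, 0.0]
wrist_force: [0.7, 0.6, -0.2]
finger_gap: 0.0188
grip_force: 68.7
```

carry_out(series=[{"delta_rot":[0,0,0],"travel":[0,0,-0.1],"fingers":1},{"delta_rot":[0,0,0],"travel":[0,0,0],"fingers":1}])

```text
clock: 8.35
tcp_pos: [0.5555, -0.2338, 0.1668]
orientation: [0.001, 0.815, 0.58, 0.0]
wrist_force: [0.7, 0.4, 2.1]
finger_gap: 0.0188
grip_force: 69.1
```

carry_out(series=[{"delta_rot":[0,0,0],"travel":[0,0,-0.1],"fingers":1},{"delta_rot":[0,0,0],"travel":[0,0,0],"fingers":1}])

```text
clock: 8.6
tcp_pos: [0.5556, -0.2338, 0.1644]
orientation: [0.001, 0.815, 0.58, 0.0]
wrist_force: [-0.7, 0.7, 5.7]
finger_gap: 0.0187
grip_force: 69.2
```

carry_out(series=[{"delta_rot":[0,0,0],"travel":[0,0,-0.08],"fingers":1},{"delta_rot":[0,0,0],"travel":[0,0,0],"fingers":1}])

```text
clock: 8.85
tcp_pos: [0.5557, -0.2338, 0.1627]
orientation: [0.001, 0.815, 0.58, 0.0]
wrist_force: [-0.9, -0.1, 7.3]
finger_gap: 0.0188
grip_force: 69.4
```

carry_out(series=[{"delta_rot":[0,0,0],"travel":[0,0,-0.04],"fingers":1},{"delta_rot":[0,0,0],"travel":[0,0,0],"fingers":1}])

```text
clock: 9.1
tcp_pos: [0.5557, -0.2339, 0.162]
orientation: [0.001, 0.815, 0.58, 0.0]
wrist_force: [-1.0, 0.8, 8.1]
finger_gap: 0.0192
grip_force: 69.6
```

carry_out(series=[{"delta_rot":[0,0,0],"travel":[0,0,-0.06],"fingers":1},{"delta_rot":[0,0,0],"travel":[0,0,0],"fingers":1}])

```text
clock: 9.35
tcp_pos: [0.5561, -0.2341, 0.1618]
orientation: [0.002, 0.815, 0.58, 0.001]
wrist_force: [-2.8, 1.0, 13.1]
finger_gap: 0.0191
grip_force: 70.4
```

carry_out(series=[{"delta_rot":[0,0,0],"travel":[0,0,-0.04],"fingers":1},{"delta_rot":[0,0,0],"travel":[0,0,0],"fingers":1}])

```text
clock: 9.6
tcp_pos: [0.5562, -0.2342, 0.1617]
orientation: [0.002, 0.815, 0.58, 0.001]
wrist_force: [-1.8, 0.6, 18.3]
finger_gap: 0.0194
grip_force: 70.8
```

Hard stop reached: z no longer drops and the force rises to 18 N. Holding for about 2.2 s.

carry_out(series=[{"delta_rot":[0,0,0],"travel":[0,0,0],"fingers":1},{"delta_rot":[0,0,0],"travel":[0,0,0],"fingers":1},{"delta_rot":[0,0,0],"travel":[0,0,0],"fingers":1},{"delta_rot":[0,0,0],"travel":[0,0,0],"fingers":1},{"delta_rot":[0,0,0],"travel":[0,0,0],"fingers":1}])

```text
clock: 10.22
tcp_pos: [0.5562, -0.2342, 0.1617]
orientation: [0.002, 0.815, 0.58, 0.001]
wrist_force: [-2.8, 0.9, 17.6]
finger_gap: 0.0186
grip_force: 70.8
```

carry_out(series=[{"delta_rot":[0,0,0],"travel":[0,0,0],"fingers":1},{"delta_rot":[0,0,0],"travel":[0,0,0],"fingers":1},{"delta_rot":[0,0,0],"travel":[0,0,0],"fingers":1},{"delta_rot":[0,0,0],"travel":[0,0,0],"fingers":1},{"delta_rot":[0,0,0],"travel":[0,0,0],"fingers":1}])

```text
clock: 10.85
tcp_pos: [0.5563, -0.2342, 0.1617]
orientation: [0.002, 0.815, 0.58, 0.001]
wrist_force: [-2.9, 0.9, 17.9]
finger_gap: 0.0192
grip_force: 70.8
```

carry_out(series=[{"delta_rot":[0,0,0],"travel":[0,0,0],"fingers":1},{"delta_rot":[0,0,0],"travel":[0,0,0],"fingers":1},{"delta_rot":[0,0,0],"travel":[0,0,0],"fingers":1},{"delta_rot":[0,0,0],"travel":[0,0,0],"fingers":1},{"delta_rot":[0,0,0],"travel":[0,0,0],"fingers":1}])

```text
clock: 11.48
tcp_pos: [0.5562, -0.2342, 0.1617]
orientation: [0.002, 0.815, 0.58, 0.001]
wrist_force: [-3.3, 1.2, 16.9]
finger_gap: 0.019
grip_force: 70.8
```

carry_out(series=[{"delta_rot":[0,0,0],"travel":[0,0,0.4],"fingers":1},{"delta_rot":[0,0,0],"travel":[0,0,0.5],"fingers":1},{"delta_rot":[0,0,0],"travel":[0,0,1],"fingers":1},{"delta_rot":[0,0,0],"travel":[0,0,1],"fingers":1},{"delta_rot":[0,0,0],"travel":[0,0,1],"fingers":1}])

```text
clock: 12.1
tcp_pos: [0.555, -0.2334, 0.2562]
orientation: [-0.001, 0.815, 0.58, -0.0]
wrist_force: [-0.3, -0.3, -0.5]
finger_gap: 0.0191
grip_force: 68.9
```

Held for more than 2 s and lifted clear. Now tipping the tool outward by 60°, about the horizontal axis across the arm plane, while rising.

carry_out(series=[{"delta_rot":[-0.35,-0.6,0],"travel":[-0.1,0.06,0.5],"fingers":1},{"delta_rot":[-0.35,-0.6,0],"travel":[-0.1,0.06,0.5],"fingers":1},{"delta_rot":[-0.35,-0.6,0],"travel":[-0.1,0.06,0.5],"fingers":1},{"delta_rot":[-0.35,-0.6,0],"travel":[-0.1,0.06,0.5],"fingers":1},{"delta_rot":[-0.35,-0.6,0],"travel":[-0.1,0.06,0.5],"fingers":1}])

```text
clock: 12.72
tcp_pos: [0.5424, -0.2258, 0.3184]
orientation: [0.158, 0.802, 0.571, 0.071]
wrist_force: [-0.4, -0.0, 0.3]
finger_gap: 0.0191
grip_force: 68.8
```

```bash
python3 -c "
from h import *
s=env.get_state();print(s['joint_pos'].round(2),s['tcp_pos'],s['orientation'])"
```

```text
[-0.53  0.04 -0.14  1.04  0.    1.37] [ 0.54235266 -0.22583795  0.31842521] [0.15803145 0.80247084 0.5709377  0.07139156]
```

carry_out(series=[{"delta_rot":[-0.35,-0.6,0],"travel":[0,0,0.3],"fingers":1},{"delta_rot":[-0.35,-0.6,0],"travel":[0,0,0.3],"fingers":1},{"delta_rot":[-0.35,-0.6,0],"travel":[0,0,0.3],"fingers":1},{"delta_rot":[-0.35,-0.6,0],"travel":[0,0,0.3],"fingers":1},{"delta_rot":[-0.35,-0.6,0],"travel":[0,0,0.3],"fingers":1}])

```text
clock: 13.35
tcp_pos: [0.5423, -0.2258, 0.3556]
orientation: [0.311, 0.766, 0.545, 0.14]
wrist_force: [0.0, -0.7, -1.0]
finger_gap: 0.019
grip_force: 68.7
```

```bash
python3 -c "
from h import *
s=env.get_state();print(s['joint_pos'].round(2),s['tcp_pos'],s['orientation'])"
```

```text
[-0.53 -0.22 -0.46  0.63  0.    1.37] [ 0.54231066 -0.22580138  0.35560443] [0.31063491 0.76600791 0.54501782 0.14033323]
```

carry_out(series=[{"delta_rot":[-0.36,-0.61,0],"travel":[0.1,-0.06,0.2],"fingers":1},{"delta_rot":[-0.36,-0.61,0],"travel":[0.1,-0.06,0.2],"fingers":1},{"delta_rot":[-0.36,-0.61,0],"travel":[0.1,-0.06,0.2],"fingers":1},{"delta_rot":[-0.36,-0.61,0],"travel":[0.1,-0.06,0.2],"fingers":1},{"delta_rot":[-0.35,-0.6,0],"travel":[0,0,0.2],"fingers":1}])

```text
clock: 13.98
tcp_pos: [0.5524, -0.2318, 0.3803]
orientation: [0.456, 0.705, 0.502, 0.205]
wrist_force: [0.2, 0.6, -1.0]
finger_gap: 0.019
grip_force: 68.7
```

carry_out(series=[{"delta_rot":[0,0,0],"travel":[0,0,0],"fingers":1},{"delta_rot":[0,0,0],"travel":[0,0,0],"fingers":1},{"delta_rot":[0,0,0],"travel":[0,0,0],"fingers":1},{"delta_rot":[0,0,0],"travel":[0,0,0],"fingers":1}])

```text
clock: 14.48
tcp_pos: [0.5531, -0.2323, 0.3813]
orientation: [0.456, 0.705, 0.502, 0.205]
wrist_force: [-0.7, -0.1, -0.9]
finger_gap: 0.0191
grip_force: 68.7
```

```bash
python3 look.py 6
python3 - <<'E'
from h import *
from scipy.spatial.transform import Rotation as Ro
s=env.get_state();q=s['orientation'];z=Ro.from_quat([q[1],q[2],q[3],q[0]]).apply([0,0,1]);print(z,np.degrees(np.arccos(-z[2])),s['tcp_pos']+.09*z,abs(s['qvel']).max())
im=load('scene6')['color'];cv2.imwrite('pics/full6.png',im[:,:,::-1])
E
```

```text
14.475 [ 0.55307727 -0.23231073  0.38128429] [0.45607161 0.70547463 0.50216244 0.20527328] [-0.70261075 -0.05307601 -0.88356771] [-0.53 -0.36 -0.78  0.1   0.    1.37]
452 61
410 82
[ 0.74765025 -0.43723982 -0.49984041] 60.01055754500627 [ 0.62024276 -0.27155637  0.33602235] 0.005470024148868659
```

View pics/full6.png

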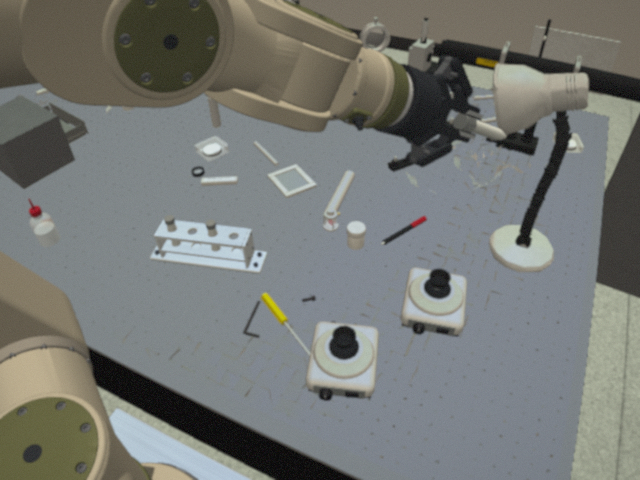

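The tube is held tipped at 60°, its tip at scene px (502,132). The rack still has both short tubes and the bystanders have not moved. The tip appears close to the lamp head, so I'll swing the arm about its base away from it.

carry_out(series=[{"delta_rot":[0,0,0.4],"travel":[0.3,0.9,0],"fingers":1},{"delta_rot":[0,0,0.4],"travel":[0.3,0.9,0],"fingers":1},{"delta_rot":[0,0,0.4],"travel":[0.3,0.9,0],"fingers":1},{"delta_rot":[0,0,0.4],"travel":[0.25,0.9,0],"fingers":1},{"delta_rot":[0,0,0.4],"travel":[0.2,0.9,0],"fingers":1}])

```text
clock: 15.2
tcp_pos: [0.5868, -0.1187, 0.3809]
orientation: [0.433, 0.651, 0.571, 0.25]
wrist_force: [1.0, -0.6, -1.4]
finger_gap: 0.0189
grip_force: 68.7
```

carry_out(series=[{"delta_rot":[0,0,0],"travel":[0,0,0],"fingers":1},{"delta_rot":[0,0,0],"travel":[0,0,0],"fingers":1},{"delta_rot":[0,0,0],"travel":[0,0,0],"fingers":1},{"delta_rot":[0,0,0],"travel":[0,0,0],"fingers":1},{"delta_rot":[0,0,0],"travel":[0,0,0],"fingers":1}])

```text
clock: 15.82
tcp_pos: [0.5864, -0.1199, 0.3808]
orientation: [0.433, 0.652, 0.57, 0.25]
wrist_force: [0.4, 0.1, 0.6]
finger_gap: 0.019
grip_force: 68.7
```

```bash
python3 look.py 7
python3 - <<'E'
from h import *
from scipy.spatial.transform import Rotation as Ro
s=env.get_state();q=s['orientation'];z=Ro.from_quat([q[1],q[2],q[3],q[0]]).apply([0,0,1]);print(z,np.degrees(np.arccos(-z[2])),s['tcp_pos']+.09*z,abs(s['qvel']).max())
E
```

```text
15.825 [ 0.58643372 -0.11990581  0.38079407] [0.43334285 0.65196341 0.56994533 0.24963976] [0.44348726 0.06074359 0.61865092] [-0.34 -0.37 -0.79  0.1   0.01  1.37]
375 29
341 62
[ 0.81956942 -0.2803088  -0.49973288] 60.017670983085374 [ 0.66023626 -0.14500403  0.3358518 ] 0.001801758022730111
```

View pics/v7.png

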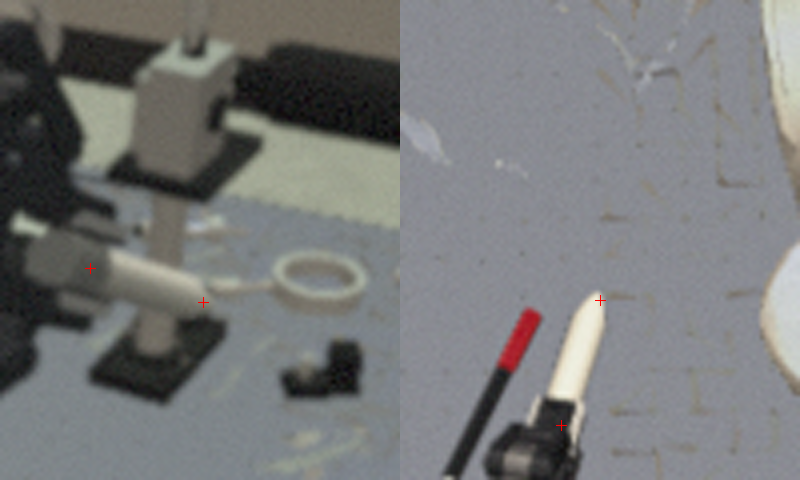

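Both views show the tube aligned with the tool axis, its tip matching the prediction at z ≈ 0.336 m. It is tilted 60.0°, motionless and clear of the lamp. Handing in.

```bash
python3 -c "
from workcell import env
print(env.hand_in())"
```

```text
the job is handed in; nothing more can be done
None
```

I pressed the long tube down in the cup of the right-hand mixer to its hard stop, held it there for over 2 s, and handed in with the tube still held at 60°, cap end up, its tip about 0.34 m above the table; both short tubes stayed in the rack and the bystanders looked unmoved.

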